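# Hold the check flask down in the clarity meter

### The arm

A 6-joint arm with a two-finger parallel gripper is mounted at the origin on the work surface. World frame = base frame: x ahead of the robot, y to its left, z up, the work surface at z = 0. Lengths are in m, angles in rad, forces in N, time in s.
With the tool pointing down it reaches from about 0.375 to 0.975 m from the base axis. Payload 3.8 kg.
Tool frame: the origin (TCP) lies at the centre of the arm's flange, where the gripper is bolted on; the fingertips stand 166 mm ahead of it and the grasp point (between the pads) lies 147 mm ahead of it (ctrl.grip_point_offset is the distance from the TCP to the grasp point, in m); z points along the fingers, y is the line along which they close (so a half turn about z gives the same grasp; the last joint's range is limited). The gripper opens to 88 mm and grips with 3 to 60 N. Pads are 18 mm wide; open, the fingers measure 123 mm over their backs; the gripper's body (75 mm by 187 mm) begins 45 mm behind the grasp point.
Start: joints at [1.121, 0.264, 1.604, -0, 1.274, -0.037], TCP at [0.271, 0.618, 0.405] pointing down, gripper open.
Joint ranges: [-2.63, 2.63], [-0.94, 2.18], [0.31, 2.57], [-1.31, 4.45], [0, 2.66], [-2.55, 2.55]. Speed limits (rad/s): [2.57, 2.57, 3.14, 3.14, 3.14, 3.14].

### API

Orientations are given as a unit quaternion [w, x, y, z].
In Python, from rig import ctrl gives the robot as it stands. The module is installed in compiled form; this text tells all that it offers.
- The arm moves only by the shell command python3 -m creep 'ROWS' [FORCE]. ROWS is JSON, a list of rows, each an object with "offset": the shift along the world's x, y, z in m, a list of three; "twist": the turn, a rotation vector about the world's x, y, z in rad, a list of three; "jaw": the finger opening in m, from 0 to 0.0881. A call has 1 to 10 rows; each row is the pose to reach, as a shift and turn from the pose commanded when the call began; what a row does not reach only later rows make up. A row lasts 1/8 s, in which the tool goes at most 62.5 mm and 10.7 degrees, less where a joint would pass 70% of its speed; a pose out of reach is approached as far as the arm can. A call with a gripper value outside its range is refused whole. The fingers move at their own pace and stop on an object; FORCE is the grip in N (left out, the last holds). Time passes only in rows, so rows that repeat a pose let the fingers close. It gives the time, the measured TCP pose, the force, the opening and the grip force at its end, in the units of the state.
- ctrl.read_state(): the state, without advancing time (a new reading comes with each control period).
- ctrl.read_camera(name): name is "side" or "top" or "wrist"; returns the picture (420x560x3 uint8, blue, green, red); there is no depth.
- ctrl.get_calibration(name): a dict with "intrinsics" (3x3 intrinsics, pixels), "cam_to_world" (4x4, takes a point from camera to world coordinates). Camera axes: x right, y down, z forward; pixel columns grow to the right and rows downward; lengths in m; the calibration is good to about 2 mm. A picture is of the moment at which its call begins: read the wrist's pose just before it. get_calibration takes no time and is no camera call; for the wrist camera it gives the pose at the moment of the call.
- ctrl.close_job(): hands the job in; it is judged then, once.
Trained networks look in the newest picture that a camera, given by its name, has taken for a name from the list of things; names that differ only in an ending like _2 or _b are one class to them, and where a whole thing is asked for, a point or a joint stands for the part that bears it (a point fixed in the world has none). Each returns a list of dicts, best first, with "confidence" (0 to 1); they miss things now and then, are a little off and sometimes report something else, mostly with a low value. They report only what shows in the picture. A call takes as long as a camera call. They do not tell look-alikes from the thing itself.
- ctrl.silhouettes(camera, thing): "region" (420x560 bool, what is visible of it) and "rect" ([left, top, width, height] in pixels, round what is visible of it).
- ctrl.place_of(camera, thing): "xy" ([column, row] in pixels: a listed point, or the origin of a listed thing).
The state is a dict: "clock": time; "qpos": joint angles; "dq": joint speeds; "joint_torque": joint torques, N m; "tcp_pos": TCP position; "eef_rot": TCP orientation; "contact_force": force on the tool from outside, world axes, zero at the start; "moment": the same for the moment, N m; "finger_gap": finger opening in m; "gripper_force": force on a finger pad.
Only numpy, scipy, OpenCV 4.12 (cv2) and the standard library are available. Lean on these libraries where they do the work, as an engineer would, in place of code of your own. Each camera call takes 0.05 s, during which the arm holds its last target. There are 200 camera calls.

### The job

On the winery bench, pick up the small round green flask, turn it so that the red pointer on its collar faces the red mark on the clarity meter's deck, and set it upright in the meter's white sprung ring without turning it away again. Then press the flask straight down until the ring is fully home, its rim level with the deck, and finish while still holding it pressed down there, because the ring springs back up if you let go. Keep the flask upright throughout and leave the two bottles, the jar and the tape roll where they stand.

Things in the scene. Friction and masses are not known exactly. Their poses are not given: they have to be found in the camera images.
- flask: Sealed, loose round green glass flask, about 0.18 to 0.35 kg, standing upright on the table. Origin at the centre of its flat underside, z up along its axis, x towards its pointer. Ball-shaped body 72 mm across (ball centre 30 mm above the underside, flat foot 40 mm across, ball ends 64 mm up); red collar 36 mm across from 64 to 70 mm up; straight round neck 26 mm across from 70 to 118 mm; black stopper 28 mm across from 118 to 130 mm (the top).
- flask_neck (a point): Point on the flask's axis 98 mm above its underside, mid-neck: a good height to grip, from above, with fingertips staying above the collar.
- flask_pointer (a point): Tip of the flask's red pointer, an 8 mm wide, 6 mm thick arm that sticks out level from the collar along the flask's +x: 46 mm from the flask's axis, 67 mm above the underside. At the start it is turned roughly 0.3 to 1.5 rad anticlockwise (seen from above) from the direction of the meter's mark.
- meter: Clarity meter, a grey block fixed to the table, 140 x 140 mm and 80 mm high (its deck). Origin at the centre of its underside, z up, x towards its red mark. In the middle of the deck a round well 96 mm across and 64 mm deep holds the sprung ring. The meter stands either left or right of the robot's centre line, the flask on the other side.
- meter_mark (a point): Centre of the red stripe on the meter's deck, 60 mm from the ring's axis along the meter's +x, 80 mm above the table; the stripe runs on down that side of the block.
- cradle_rim (a point): Centre of the top rim of the white sprung ring, on the meter's vertical axis; moves down with the ring. The ring is a funnel: inside radius 24 mm at the bottom to 40 mm at the rim, 14 mm high, outside radius 44 mm at the rim, open below. The rim stands 98 mm above the table, 18 mm above the deck, when the ring is up. The flask's ball seats in the funnel with the flask's underside about 16 mm below the rim.
- cradle (a joint): How far the sprung ring is pressed down, m: 0 = up (start), 0.018 = rim level with the deck, 0.020 = stop. The spring pushes up with 5 N at 0 and 11 N at 0.020; the flask's own weight does not sink it, and it springs back up when let go.
- bottle_left: Green wine bottle with red cap, 60 mm across, 235 mm high, loose, on the table far to the left (+y). Origin at the centre of its underside. Leave alone.
- bottle_right: Amber wine bottle with black cap, 60 mm across, 235 mm high, loose, on the table far to the right (-y). Origin at the centre of its underside. Leave alone.
- jar: Closed jar, 72 mm across, 85 mm high, loose, beyond the work to the right. Origin at the centre of its underside. Leave alone.
- tape_roll: Brown roll of packing tape lying flat, 96 mm across, 45 mm high, loose, beyond the work to the left. Origin at the centre of its underside. Leave alone.
There are look-alikes about, which are no part of the job. What is shaped like the flask but yellow is not meant.

How it is judged:
By the outcome, as a careful person would: the job done as asked, in the order asked, and still so for the second after the job is handed in, while the arm keeps its last pose, push and grip.
It also fails if it takes over 43 s, if anything falls off the work surface, if the arm or the gripper's body presses on something with over 40 N, if the wrist force passes 120 N, or if a joint passes its speed limit or range.

## Working session

There is one attempt and no reset: what is moved stays moved. The work goes in short steps, Python scripts to look and compute and a shell command to move; the robot and the scene stay as the last step left them, time stands still between calls to the robot, and variables do not carry over. Pictures are saved under pics/ and viewed, at most 10 in all, crops included, and the job is handed in when it is done.

```bash
mkdir -p pics; cat > h.py <<'E'
import numpy as np, cv2
from rig import ctrl
def ray(cam,px,z,cal=None):
    c=cal or ctrl.get_calibration(cam);K=np.array(c["intrinsics"]);T=np.array(c["cam_to_world"])
    d=T[:3,:3]@np.linalg.solve(K,[px[0],px[1],1.]);o=T[:3,3]
    return o+d*(z-o[2])/d[2]
def proj(cam,p):
    c=ctrl.get_calibration(cam);K=np.array(c["intrinsics"]);T=np.linalg.inv(np.array(c["cam_to_world"]))
    q=K@(T[:3,:3]@np.array(p)+T[:3,3]);return q[:2]/q[2]
E
python3 - <<'E'
from h import *
np.set_printoptions(precision=4,suppress=True)
s=ctrl.read_state();print(s["clock"],s["tcp_pos"],s["eef_rot"],s["finger_gap"],ctrl.grip_point_offset)
im=ctrl.read_camera("top");im2=ctrl.read_camera("side")
cv2.imwrite("pics/top.png",im);cv2.imwrite("pics/side.png",im2)
for cam in("top","side"):
  for n,z in(("flask",0),("flask_neck",.098),("flask_pointer",.067),("meter",0),("meter_mark",.08),("cradle_rim",.098),("jar",0),("tape_roll",0)):
    for r in ctrl.place_of(cam,n)[:3]:print(cam,n,round(r["confidence"],2),np.round(r["xy"],1),ray(cam,r["xy"],z))
E
```

```text
0.0 [0.2706 0.618  0.4034] [-0.0003  0.205   0.9788 -0.0011] 0.08802349044834955 0.1473
top flask 0.88 [347.6 237.4] [ 0.5154 -0.2072  0.    ]
top flask 0.6 [356.4 283.2] [ 0.3827 -0.2308  0.    ]
top flask_neck 0.86 [358.9 281.6] [ 0.3866 -0.223   0.098 ]
top flask_neck 0.8 [352.7 234.5] [ 0.5143 -0.2082  0.098 ]
top flask_pointer 0.56 [340.1 272.1] [ 0.4125 -0.1761  0.067 ]
top meter 0.77 [209.2 248.3] [0.4802 0.1991 0.    ]
top meter_mark 0.8 [207.8 224.8] [0.5402 0.1936 0.08  ]
top cradle_rim 0.61 [201.2 247.5] [0.4753 0.2073 0.098 ]
top jar 0.67 [328.1 153.8] [ 0.7679 -0.1519  0.    ]
side flask 0.93 [276.4 311.6] [ 0.3986 -0.2348  0.    ]
side flask 0.84 [304.7 283.3] [ 0.5187 -0.2101  0.    ]
side flask 0.74 [306.2 271.8] [ 0.547  -0.1814  0.    ]
side flask_neck 0.86 [268.7 290. ] [ 0.3903 -0.2156  0.098 ]
side flask_neck 0.75 [304.8 270.3] [ 0.5048 -0.2241  0.098 ]
side flask_pointer 0.78 [268.3 282.7] [ 0.4122 -0.1802  0.067 ]
side flask_pointer 0.71 [300.4 257.2] [ 0.5357 -0.1655  0.067 ]
side meter 0.81 [217.7 206.5] [0.4676 0.2093 0.    ]
side meter 0.26 [355.2 230.5] [ 0.7736 -0.152   0.    ]
side meter_mark 0.94 [237.5 184. ] [0.5438 0.1886 0.08  ]
side meter_mark 0.64 [365.1 336.2] [ 0.5125 -0.4553  0.08  ]
side cradle_rim 0.51 [214.6 186.7] [0.4688 0.2065 0.098 ]
side jar 0.89 [353.4 229.9] [ 0.7707 -0.1467  0.    ]
side jar 0.4 [364.6 337.5] [ 0.5433 -0.4366  0.    ]
side tape_roll 0.57 [288.8 180.1] [0.7415 0.1666 0.    ]
side tape_roll 0.33 [304.  270.6] [ 0.5443 -0.1741  0.    ]
```

```bash
python3 - <<'E'
import cv2
a=cv2.imread("pics/top.png")[190:330,160:400];b=cv2.imread("pics/side.png")[150:350,170:410]
a=cv2.resize(a,None,fx=3.3,fy=3.3,interpolation=2);b=cv2.resize(b,None,fx=3,fy=3,interpolation=2)
cv2.imwrite("pics/topc.png",a);cv2.imwrite("pics/sidec.png",b)
E
```

```text
(no output)
```

View pics/topc.png

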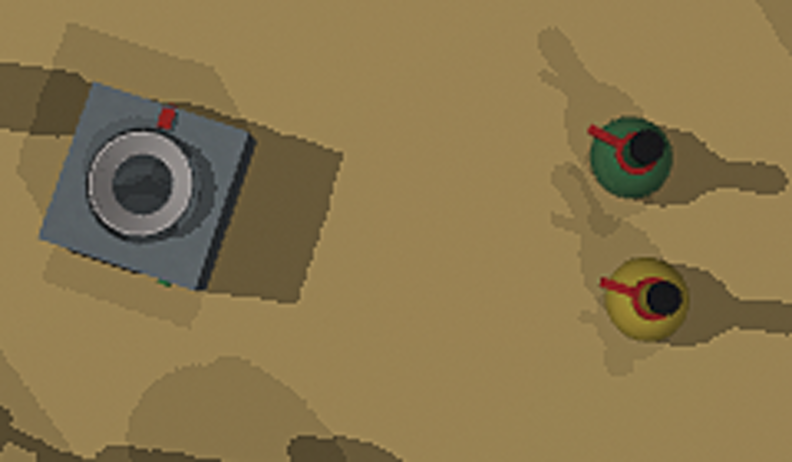

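View pics/sidec.png

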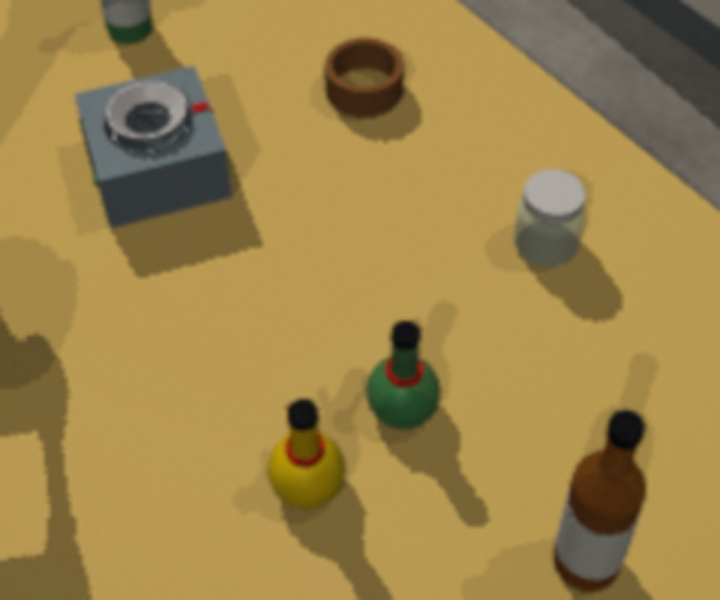

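The top crop shows the meter on the left: deck centre near pixel (204,246), mark near (210,226). The green flask is at right, with its stopper near (356,235) and pointer tip near (339,229). The yellow look-alike is nearer the robot. The side crop agrees. I'll raise the arm, go over the green flask and look with the wrist camera.

```bash
python3 -m creep '[{"offset":[0,0,0.06],"twist":[0,0,0],"jaw":0.088},{"offset":[0.03,-0.06,0.07],"twist":[0,0,0],"jaw":0.088},{"offset":[0.2,-0.74,0.07],"twist":[0,0,0],"jaw":0.088},{"offset":[0.2,-0.74,0.07],"twist":[0,0,0],"jaw":0.088},{"offset":[0.2,-0.74,0.07],"twist":[0,0,0],"jaw":0.088},{"offset":[0.2,-0.74,0.07],"twist":[0,0,0],"jaw":0.088},{"offset":[0.2,-0.74,0.07],"twist":[0,0,0],"jaw":0.088},{"offset":[0.2,-0.74,0.07],"twist":[0,0,0],"jaw":0.088},{"offset":[0.2,-0.74,0.07],"twist":[0,0,0],"jaw":0.088},{"offset":[0.2,-0.74,0.07],"twist":[0,0,0],"jaw":0.088}]' 30
python3 -m creep '[{"offset":[0,0,0],"twist":[0,0,0],"jaw":0.088},{"offset":[0,0,0],"twist":[0,0,0],"jaw":0.088}]'
```

```text
clock: 2.15
tcp_pos: [0.4203, 0.0762, 0.475]
eef_rot: [0.001, 0.205, 0.979, 0.0]
contact_force: [0.2, -0.4, 0.3]
finger_gap: 0.088
gripper_force: 0.0
clock: 2.4
tcp_pos: [0.4204, 0.078, 0.4746]
eef_rot: [-0.0, 0.206, 0.979, 0.0]
contact_force: [0.7, 0.2, 0.3]
finger_gap: 0.0881
gripper_force: 0.0
```

```bash
python3 -m creep '[{"offset":[0.095,-0.287,-0.05],"twist":[0,0,0],"jaw":0.088},{"offset":[0.095,-0.287,-0.05],"twist":[0,0,0],"jaw":0.088},{"offset":[0.095,-0.287,-0.05],"twist":[0,0,0],"jaw":0.088},{"offset":[0.095,-0.287,-0.05],"twist":[0,0,0],"jaw":0.088},{"offset":[0.095,-0.287,-0.05],"twist":[0,0,0],"jaw":0.088},{"offset":[0.095,-0.287,-0.05],"twist":[0,0,0],"jaw":0.088},{"offset":[0.095,-0.287,-0.05],"twist":[0,0,0],"jaw":0.088}]'
cat >> h.py <<'E'
np.set_printoptions(precision=4,suppress=True)
def blob(cam,im,lo_s=110,name="red",box=None):
    h=cv2.cvtColor(im,cv2.COLOR_BGR2HSV)
    return (((h[...,0]<8)|(h[...,0]>172))&(h[...,1]>lo_s)&(h[...,2]>60))
E
python3 - <<'E'
from h import *
cal=ctrl.get_calibration("wrist");im=ctrl.read_camera("wrist");cv2.imwrite("pics/w1.png",im)
print(np.array(cal["cam_to_world"]))
for n,z in(("flask",0),("flask_neck",.098),("flask_pointer",.067)):
    for r in ctrl.place_of("wrist",n)[:3]:print(n,round(r["confidence"],2),np.round(r["xy"],1),ray("wrist",r["xy"],z,cal))
ctrl.read_camera("top")
# top: deck fit from silhouette
r=ctrl.silhouettes("top","meter")[0];print(r["confidence"],r["rect"],cv2.minAreaRect(np.argwhere(r["region"])[:,::-1].astype(np.float32)))
print(ctrl.read_state()["qpos"])
E
```

```text
clock: 3.28
tcp_pos: [0.516, -0.207, 0.4241]
eef_rot: [-0.001, 0.204, 0.979, 0.001]
contact_force: [-0.1, 1.0, -0.2]
finger_gap: 0.0878
gripper_force: 0.0
[[ 0.4005  0.8668  0.297   0.4369]
 [ 0.9163 -0.3793 -0.1285 -0.1735]
 [ 0.0013  0.3236 -0.9462  0.4038]
 [ 0.      0.      0.      1.    ]]
flask 0.96 [212.9  69. ] [ 0.3885 -0.227   0.    ]
flask 0.66 [274.1 164.5] [ 0.5114 -0.2083  0.    ]
flask_neck 0.98 [195.7  60.3] [ 0.3887 -0.2239  0.098 ]
flask_neck 0.8 [265.1 187.7] [ 0.5097 -0.2161  0.098 ]
flask_pointer 0.77 [315.8 182. ] [ 0.5321 -0.1713  0.067 ]
flask_pointer 0.63 [252.1  57.6] [ 0.4022 -0.1816  0.067 ]
0.8 [172.6, 216.5, 63.8, 61.7] ((204.21205139160156, 246.19442749023438), (53.92279815673828, 53.35947036743164), 20.136302947998047)
[-0.4277  0.0256  1.837   0.0001  1.2779 -1.5875]
```

View pics/w1.png

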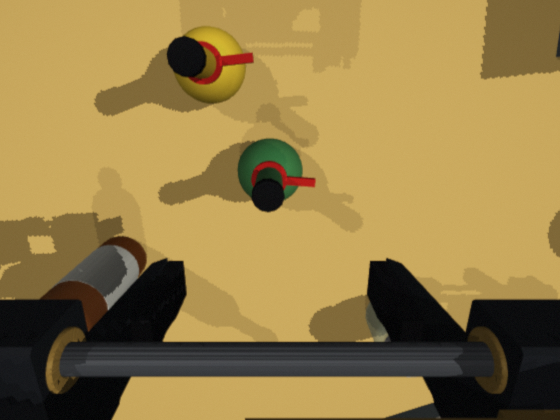

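The green flask's stopper shows at (267,195) and its pointer tip at (315,182). The yellow one is well apart, at (187,57). I'll refine the flask's axis and pointer direction from those pixels.

```bash
cat >> h.py <<'E'
def flaskpose(cam,cal,tip,ball=None,stop=None,base=0.):
    p=ray(cam,tip,base+.067,cal)
    out=[]
    if stop is not None: out.append(ray(cam,stop,base+.130,cal))
    if ball is not None: out.append(ray(cam,ball,base+.030,cal))
    for o in out:
        v=(p-o)[:2];print("axis",o[:2],"r",np.hypot(*v),"yaw",np.arctan2(v[1],v[0]))
E
python3 - <<'E'
from h import *
cal=ctrl.get_calibration("wrist");im=cv2.imread("pics/w1.png");top=cv2.imread("pics/top.png")
def stopc(im,x0,x1,y0,y1):
    g=(im[y0:y1,x0:x1].max(2)<45).astype(np.uint8);n,l,st,c=cv2.connectedComponentsWithStats(g);i=1+np.argmax(st[1:,4]);print(st[i]);return c[i]+[x0,y0]
s=stopc(im,240,300,165,225);print(s);flaskpose("wrist",cal,(315,182.3),(270,170.5),s)
# ball outline by ellipse of silhouette
r=[q for q in ctrl.silhouettes("wrist","flask")] if 0 else []
s=stopc(top,345,370,222,246);print(s);flaskpose("top",None,(339.3,229.2),(351.2,237.6),s)
# red of the mark in top
for c in [(187.9,215.2),(235.8,230.9),(220.6,277.9),(172.7,262.1)]: print(ray("top",c,.08))
m=blob("top",top);ys,xs=np.nonzero(m[215:235,200:220]);q=(xs.mean()+200,ys.mean()+215);print(q,len(xs),ray("top",q,.08))
E
```

```text
[ 11   3  33  43 951]
[266.7718 191.8318]
axis [ 0.506  -0.2131] r 0.047701311940087886 yaw 0.9847328083908423
axis [ 0.5105 -0.2139] r 0.046161481915170104 yaw 1.0751007677474511
[ 6  7 11 12 94]
[355.5851 234.2021]
axis [ 0.512  -0.2113] r 0.0412994639312127 yaw 1.0628351748723432
axis [ 0.5121 -0.2135] r 0.04314719432591624 yaw 1.0901083951292045
[0.5669 0.2504 0.08  ]
[0.5237 0.1148 0.08  ]
[0.3935 0.154  0.08  ]
[0.4356 0.2878 0.08  ]
(np.float64(210.03846153846155), np.float64(225.34615384615384)) 26 [0.5387 0.1873 0.08  ]
```

Flask axis is about (0.511, −0.213), with the pointer yaw at 1.07 rad and the radius matching 46 mm. Descending now to grip.

```bash
python3 -m creep '[{"offset":[-0.005,-0.006,-0.03],"twist":[0,0,0],"jaw":0.088},{"offset":[-0.005,-0.006,-0.08],"twist":[0,0,0],"jaw":0.088},{"offset":[-0.005,-0.006,-0.13],"twist":[0,0,0],"jaw":0.088},{"offset":[-0.005,-0.006,-0.165],"twist":[0,0,0],"jaw":0.088},{"offset":[-0.005,-0.006,-0.177],"twist":[0,0,0],"jaw":0.088},{"offset":[-0.005,-0.006,-0.177],"twist":[0,0,0],"jaw":0.088}]'
python3 - <<'E'
from h import *
cal=ctrl.get_calibration("wrist");im=ctrl.read_camera("wrist");cv2.imwrite("pics/w2.png",im)
print(proj("wrist",[.511,-.213,.13]))
E
```

```text
clock: 4.32
tcp_pos: [0.5105, -0.2147, 0.2475]
eef_rot: [-0.0, 0.205, 0.979, 0.0]
contact_force: [-0.5, -0.3, 0.4]
finger_gap: 0.088
gripper_force: 0.0
[284.265  347.3903]
```

View pics/w2.png

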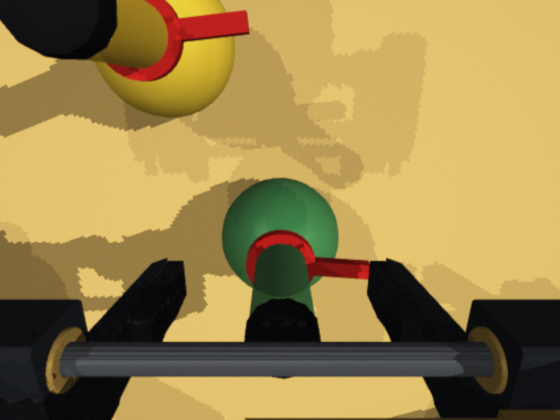

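The neck sits between the fingers (neck column 282, pads at 185 and 369). The pointer runs from (316,267) to (369,269), under the right finger. Closing now and then re-measuring the pointer yaw from this picture.

```bash
python3 - <<'E'
from h import *
cal=ctrl.get_calibration("wrist")
a,b=ray("wrist",(316,267),.068,cal),ray("wrist",(367,269.5),.068,cal);v=b-a;print(a,b,np.arctan2(v[1],v[0]))
c=ray("wrist",(281,236),.030,cal);v=b-c;print(c,np.hypot(v[0],v[1]),np.arctan2(v[1],v[0]))
E
python3 -m creep '[{"offset":[0,0,0],"twist":[0,0,0],"jaw":0.01},{"offset":[0,0,0],"twist":[0,0,0],"jaw":0.01},{"offset":[0,0,0],"twist":[0,0,0],"jaw":0.01},{"offset":[0,0,0],"twist":[0,0,0],"jaw":0.01},{"offset":[0,0,0],"twist":[0,0,0],"jaw":0.01},{"offset":[0,0,0],"twist":[0,0,0],"jaw":0.01}]' 35
```

```text
[ 0.5203 -0.1975  0.068 ] [ 0.5324 -0.1736  0.068 ] 1.101822324765925
[ 0.5122 -0.2133  0.03  ] 0.04456955981359791 1.1001830289914152
clock: 5.12
tcp_pos: [0.5104, -0.2148, 0.2474]
eef_rot: [-0.0, 0.205, 0.979, 0.0]
contact_force: [1.1, 0.1, -0.0]
finger_gap: 0.0299
gripper_force: 0.2
```

```bash
python3 -m creep '[{"offset":[0,0,0],"twist":[0,0,0],"jaw":0.01},{"offset":[0,0,0],"twist":[0,0,0],"jaw":0.01},{"offset":[0,0,0],"twist":[0,0,0],"jaw":0.01},{"offset":[0,0,0.03],"twist":[0,0,0],"jaw":0.01},{"offset":[0,0,0.08],"twist":[0,0,0],"jaw":0.01},{"offset":[0,0,0.13],"twist":[0,0,0],"jaw":0.01},{"offset":[0,0,0.15],"twist":[0,0,0],"jaw":0.01},{"offset":[0,0,0.15],"twist":[0,0,0],"jaw":0.01}]' 40
```

```text
clock: 6.12
tcp_pos: [0.5107, -0.215, 0.3983]
eef_rot: [0.001, 0.205, 0.979, -0.0]
contact_force: [0.5, -0.6, -2.9]
finger_gap: 0.026
gripper_force: 39.9
```

```bash
python3 -m creep '[{"offset":[-0.004,0.055,0.02],"twist":[0,0,-0.17],"jaw":0.01},{"offset":[-0.008,0.11,0.04],"twist":[0,0,-0.34],"jaw":0.01},{"offset":[-0.012,0.165,0.04],"twist":[0,0,-0.51],"jaw":0.01},{"offset":[-0.016,0.22,0.04],"twist":[0,0,-0.68],"jaw":0.01},{"offset":[-0.02,0.275,0.04],"twist":[0,0,-0.85],"jaw":0.01},{"offset":[-0.024,0.33,0.04],"twist":[0,0,-1.02],"jaw":0.01},{"offset":[-0.028,0.385,0.04],"twist":[0,0,-1.19],"jaw":0.01},{"offset":[-0.031,0.416,0.04],"twist":[0,0,-1.36],"jaw":0.01},{"offset":[-0.031,0.416,0.04],"twist":[0,0,-1.39],"jaw":0.01},{"offset":[-0.031,0.416,0.04],"twist":[0,0,-1.39],"jaw":0.01}]'
python3 - <<'E'
from h import *
cal=ctrl.get_calibration("wrist");im=ctrl.read_camera("wrist");cv2.imwrite("pics/w3.png",im)
b=ctrl.read_state()["tcp_pos"][2]-.2474
for n,z in(("meter",0),("cradle_rim",.098),("meter_mark",.08),("flask_pointer",b+.067),("flask_neck",b+.098)):
    for r in ctrl.place_of("wrist",n)[:2]:print(n,round(r["confidence"],2),np.round(r["xy"],1),ray("wrist",r["xy"],z,cal))
E
```

```text
clock: 7.38
tcp_pos: [0.479, 0.2007, 0.4349]
eef_rot: [-0.0, 0.784, 0.621, -0.002]
contact_force: [-0.5, 0.4, -2.9]
finger_gap: 0.0261
gripper_force: 40.0
meter 0.56 [279.  162.3] [0.4799 0.2014 0.    ]
meter 0.45 [274.3 297.2] [0.4304 0.0177 0.    ]
cradle_rim 0.7 [519.3 344.5] [ 0.6993 -0.042   0.098 ]
meter_mark 0.81 [338.2 183.4] [0.536  0.1828 0.08  ]
flask_pointer 0.94 [363.8 267.2] [0.5206 0.188  0.2551]
flask_neck 0.63 [272.5 296.2] [0.4756 0.2015 0.2861]
```

View pics/w3.png

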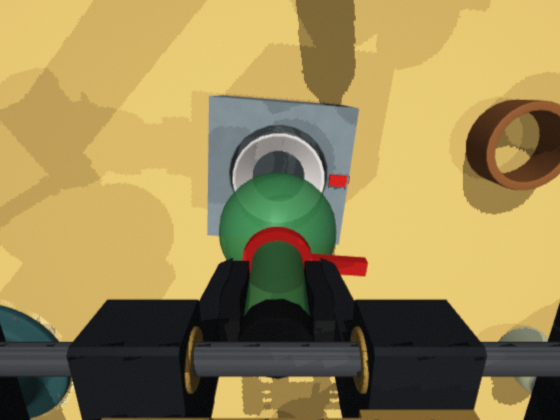

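The flask hangs over the meter. The deck's far corners are at (209,96) and (357,107), with the near-left one at (208,236). The mark is at (338,181), the rim spans columns 231–326, and the pointer runs from (314,264) to (366,266).

```bash
python3 - <<'E'
from h import *
cal=ctrl.get_calibration("wrist");s=ctrl.read_state();b=s["tcp_pos"][2]-.2474;im=cv2.imread("pics/w3.png")
A=[ray("wrist",p,.08,cal)[:2] for p in((209,96.5),(357,107),(208,236))]
for v in(A[1]-A[0],A[0]-A[2]):print(np.hypot(*v),np.arctan2(v[1],v[0]))
c=(A[1]+A[2])/2;print("deck centre",c)
m=blob("w",im);o=np.zeros_like(m);o[170:192,325:352]=m[170:192,325:352];ys,xs=np.nonzero(o);q=(xs.mean(),ys.mean());mk=ray("wrist",q,.08,cal)[:2];print("mark",q,mk,np.hypot(*(mk-c)),np.arctan2(*(mk-c)[::-1]))
# stripe long axis
pts=np.array([ray("wrist",(x,y),.08,cal)[:2] for x,y in zip(xs,ys)],np.float32);print(cv2.minAreaRect(pts))
# rim: bright outline fit, outer circle r=.044 at z=.098
for px in((231,172),(326,172),(279,126)):print("rim",ray("wrist",px,.098,cal)[:2])
t=ray("wrist",(366,266),b+.067,cal);r=ray("wrist",(316,264),b+.067,cal)
ball=ray("wrist",(278,232),b+.030,cal)[:2]
print("tip",t,"dir",np.arctan2(t[1]-r[1],t[0]-r[0]),"ball",ball,np.arctan2(*(t[:2]-ball)[::-1]),np.hypot(*(t[:2]-ball)))
E
```

```text
0.13859283072292458 -0.3020313174122788
0.14114359679030192 1.265760638848712
deck centre [0.4811 0.2042]
mark (np.float64(337.38277511961724), np.float64(180.41626794258374)) [0.538  0.1854] 0.059992835995154356 -0.319369992938418
((0.5389365553855896, 0.1850438266992569), (0.012232828885316849, 0.01982997916638851), 72.4193115234375)
rim [0.4397 0.2219]
rim [0.5269 0.2011]
rim [0.4935 0.2526]
tip [0.5233 0.1877 0.257 ] dir -0.27943390494006476 ball [0.4798 0.2019] -0.31452463125965036 0.04571278022233546
```

The meter yaw is about −0.307 with its centre at (0.481, 0.204), and the mark radius is exactly 60 mm. The flask is nearly aligned, so a small correction and then down to just above the ring.

```bash
python3 -m creep '[{"offset":[0.001,0.002,-0.03],"twist":[0,0,-0.012],"jaw":0.01},{"offset":[0.001,0.002,-0.065],"twist":[0,0,-0.012],"jaw":0.01},{"offset":[0.001,0.002,-0.085],"twist":[0,0,-0.012],"jaw":0.01},{"offset":[0.001,0.002,-0.095],"twist":[0,0,-0.012],"jaw":0.01},{"offset":[0.001,0.002,-0.095],"twist":[0,0,-0.012],"jaw":0.01},{"offset":[0.001,0.002,-0.095],"twist":[0,0,-0.012],"jaw":0.01}]'
python3 - <<'E'
from h import *
cal=ctrl.get_calibration("wrist");im=ctrl.read_camera("wrist");cv2.imwrite("pics/w4.png",im)
E
```

```text
clock: 8.43
tcp_pos: [0.4811, 0.2032, 0.3438]
eef_rot: [0.0, 0.788, 0.616, 0.001]
contact_force: [0.3, -0.4, -3.5]
finger_gap: 0.0258
gripper_force: 40.0
```

View pics/w4.png

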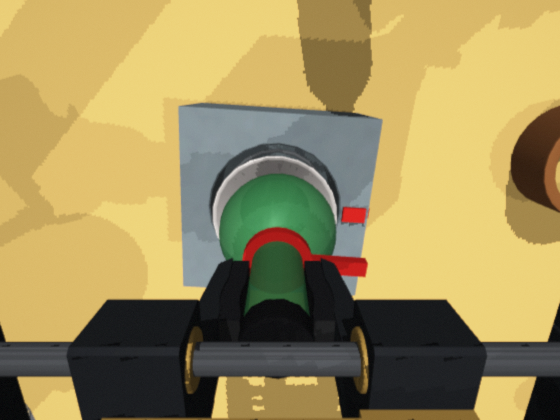

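The flask is centred in the funnel mouth. The mark is at (354,215) and the pointer tip at (366,267). One more alignment check before seating.

```bash
python3 - <<'E'
from h import *
cal=ctrl.get_calibration("wrist");s=ctrl.read_state();b=s["tcp_pos"][2]-.2474;im=cv2.imread("pics/w4.png")
A=[ray("wrist",p,.08,cal)[:2] for p in((180,105.5),(381,119.5),(183,285.5))]
for v in(A[1]-A[0],A[0]-A[2]):print(np.hypot(*v),np.arctan2(v[1],v[0]))
c=(A[1]+A[2])/2;print("deck centre",c)
m=blob("w",im);o=np.zeros_like(m);o[200:230,338:372]=m[200:230,338:372];ys,xs=np.nonzero(o);mk=ray("wrist",(xs.mean(),ys.mean()),.08,cal)[:2];d=mk-c;print("mark",mk,np.hypot(*d),np.arctan2(d[1],d[0]))
t=ray("wrist",(366,267),b+.067,cal)[:2];bl=ray("wrist",(278,233),b+.030,cal)[:2];d=t-bl;print("ball",bl,np.hypot(*d),np.arctan2(d[1],d[0]))
R=[(x,y) for x,y in zip(*np.nonzero(m[255:280,318:368])[::-1])]
P=np.array([ray("wrist",(x+318,y+255),b+.067,cal)[:2] for x,y in R],np.float32);print("ptr line",np.arctan(cv2.fitLine(P,2,0,.01,.01)[1]/cv2.fitLine(P,2,0,.01,.01)[0]),"axis->mark",np.arctan2(*(mk-bl)[::-1]))
E
```

```text
0.13734915229904177 -0.31262994660924975
0.13955571210399062 1.25283566241655
deck centre [0.479  0.2048]
mark [0.5357 0.1861] 0.059710483251706144 -0.31821845865692233
ball [0.4816 0.2044] 0.045719431032419953 -0.3259768637804293
ptr line [-0.5633] axis->mark -0.32656286957909364
```

Aligned within about 0.02 rad and 2 mm. Seating and pressing gently.

```bash
python3 -m creep '[{"offset":[0,0.0005,-0.006],"twist":[0,0,0],"jaw":0.01},{"offset":[0,0.0005,-0.012],"twist":[0,0,0],"jaw":0.01},{"offset":[0,0.0005,-0.016],"twist":[0,0,0],"jaw":0.01},{"offset":[0,0.0005,-0.02],"twist":[0,0,0],"jaw":0.01},{"offset":[0,0.0005,-0.02],"twist":[0,0,0],"jaw":0.01}]'
python3 -m creep '[{"offset":[0,0,-0.004],"twist":[0,0,0],"jaw":0.01},{"offset":[0,0,-0.008],"twist":[0,0,0],"jaw":0.01},{"offset":[0,0,-0.012],"twist":[0,0,0],"jaw":0.01},{"offset":[0,0,-0.012],"twist":[0,0,0],"jaw":0.01},{"offset":[0,0,-0.012],"twist":[0,0,0],"jaw":0.01}]' 50
```

```text
clock: 9.1
tcp_pos: [0.4806, 0.2037, 0.3228]
eef_rot: [0.0, 0.788, 0.616, 0.0]
contact_force: [-1.9, -1.2, 4.5]
finger_gap: 0.0259
gripper_force: 40.0
clock: 9.72
tcp_pos: [0.4809, 0.2037, 0.3117]
eef_rot: [0.0, 0.788, 0.616, 0.001]
contact_force: [-2.2, -1.7, 7.4]
finger_gap: 0.0258
gripper_force: 50.0
```

```bash
python3 -m creep '[{"offset":[0,0,-0.001],"twist":[0,0,0],"jaw":0.01},{"offset":[0,0,-0.0015],"twist":[0,0,0],"jaw":0.01},{"offset":[0,0,-0.0015],"twist":[0,0,0],"jaw":0.01},{"offset":[0,0,-0.0015],"twist":[0,0,0],"jaw":0.01}]'
python3 -m creep '[{"offset":[0,0,-0.001],"twist":[0,0,0],"jaw":0.01},{"offset":[0,0,-0.001],"twist":[0,0,0],"jaw":0.01},{"offset":[0,0,-0.001],"twist":[0,0,0],"jaw":0.01}]'
```

```text
clock: 10.22
tcp_pos: [0.4808, 0.2037, 0.3104]
eef_rot: [0.0, 0.788, 0.616, 0.001]
contact_force: [-3.5, -1.7, 8.7]
finger_gap: 0.0262
gripper_force: 50.0
clock: 10.6
tcp_pos: [0.481, 0.2038, 0.3103]
eef_rot: [0.0, 0.788, 0.616, 0.001]
contact_force: [-3.5, -2.6, 13.5]
finger_gap: 0.0259
gripper_force: 50.0
```

```bash
python3 - <<'E'
from h import *
cal=ctrl.get_calibration("wrist");im=ctrl.read_camera("wrist");sd=ctrl.read_camera("side")
s=ctrl.read_state();print(s["tcp_pos"],s["contact_force"])
a=cv2.resize(im[60:340,150:430],(560,560),interpolation=2);b=cv2.resize(sd[130:240,170:290],None,fx=2,fy=2.5,interpolation=2)
o=np.zeros((560,800,3),np.uint8);o[:,:560]=a;o[:b.shape[0],560:560+b.shape[1]]=b[:,:240];cv2.imwrite("pics/w5.png",o)
E
```

```text
[0.481  0.2038 0.3103] [-3.7133 -1.7701 12.9457]
```

View pics/w5.png

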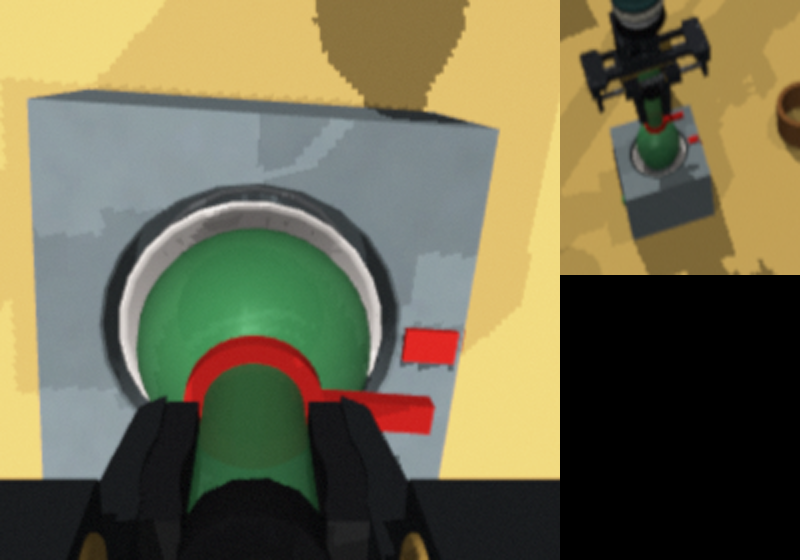

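The ring is on its stop: force rose to 13 N with no further travel, and the white rim is flush with the deck. Pointer tip at (366,263) is beside the mark at (365,233). A last numeric alignment check.

```bash
python3 - <<'E'
from h import *
cal=ctrl.get_calibration("wrist");b=.062
f=lambda x,y,z:ray("wrist",(150+x/2,60+y/2),z,cal)[:2]
ang=lambda v:np.arctan2(v[1],v[0])
print("deck edge",ang(f(497,128,.08)-f(30,99,.08)),"left",ang(f(30,99,.08)-f(43,475,.08))-np.pi/2)
print("pointer top far edge",ang(f(433,398,b+.07)-f(322,391,b+.07)),"near edge",ang(f(431,417,b+.07)-f(372,414,b+.07)))
bl=f(254,345,b+.03);t=f(433,407,b+.07);print("ball",bl,"tip",ang(t-bl),np.hypot(*(t-bl)),"mark",ang(f(430,346,.08)-[.4805,.2043]))
E
```

```text
deck edge -0.30544959724824283 left -0.313415464308874
pointer top far edge -0.31599457278973025 near edge -0.30326703017987505
ball [0.4808 0.205 ] tip -0.25557389192285396 0.04567252204799264 mark -0.32554691573011274
```

```bash
python3 -c "
from rig import ctrl
print(ctrl.close_job())"
```

```text
the job is handed in; nothing more can be done
None
```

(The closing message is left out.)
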